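# Shut and start the egg steamer

### The job

Get the eggs steaming: push the steam cooker's open lid down until its front clasp clicks and holds it shut by itself, then switch the red mains rocker on, then press the green start key fully in and let it go. Keep off the black cancel key, pick nothing up, and leave the cooker and everything round it standing where it is.

Things in the scene. Friction and masses are not known exactly. Their poses are not given: they have to be found in the camera images.
- cooker: white round steam cooker, loose, 4.5 kg, body 232 mm across (258 over two grey side grips 104 mm up), rim 130 mm high, six eggs in its pot. Origin: centre of the round body's underside; x points from its front (console) to its back (lid hinge), y to the left seen from its front, z up. The box-shaped console, 234 mm wide, reaches out to x = -184 mm in front
- panel_mid (a point): centre of the console's dark top panel, at x -152, y 0, z 115 mm of the cooker; the panel is 64 mm front to back and slopes up to the back by 0.2 rad. From left to right it carries the red rocker (y +72), a small display (+30), the grey release tab (0), the black cancel key (-42) and the green start key (-90). Axes as the cooker's, not sloped
- release_tab (a point): middle of the top of the lid clasp's grey release tab (27 x 32 mm) in front of the lid; do not press it once the lid is shut: pressed down it lets the lid spring open. The clasp's claw, 24 mm wide, stands 16 mm behind this point, up to 166 mm above the cooker's underside
- lid (a joint): lid angle (rad): 0 fully down, 0.8 open at its stop. A spring holds it open and lifts it whenever it is let go unlatched. Pushed down, its striker meets the sprung claw of the front clasp at about 0.07 and snaps under it near 0.01; let go, the latched lid rests at about 0.013. Force at the pad: 2 N at first, 6 to 10 N at the clasp; pushing onto the stop at 0 is safe
- lid_pad (a point): middle of the upper face of the grey thumb pad (32 x 60 mm) on top of the lid near its front edge: the place to push. With the lid shut it lies at x -85, y 0, z 167.5 mm of the cooker. It swings with the lid about lid_hinge and its z axis is the pad's upward normal
- lid_hinge (a point): middle of the lid's hinge axis at the back of the cooker, fixed to the cooker at x 115, y 0, z 135 mm; its y axis is the hinge axis (same axes as the cooker)
- rocker (a joint): angle of the red mains rocker (rad): 0 off, 0.4 on. Two halves, each 26 x 26 mm, left and right of a pivot running front to back; off, the left half stands up by 0.4 rad and the right half lies along the panel; pushing the left half down until it lies along the panel switches it on. It snaps over past 0.2 and stays; takes 2 to 6 N, least towards the outer end
- rocker_on (a point): upper face of the rocker's left half (white bar), 17 mm left of the pivot: the place to push. It moves with the rocker; off, it lies at about x -155, y 85, z 131 mm of the cooker, and about 6 mm lower once on
- start (a joint): travel of the green start key (m): 0 out, 0.004 fully in, square to the panel; springs back; 2 N to start moving, 5 N fully in
- start_key (a point): middle of the upper face of the green start key (26 mm front to back x 28 mm, standing 7 mm out of the panel, white bar on it); it moves with the key; its z axis is the panel's outward normal
- cancel (a joint): travel of the black cancel key (m): 0 out, 0.004 in; leave it alone
- cancel_key (a point): middle of the upper face of the black cancel key (same size as the start key, white square on it), 48 mm left of the start key; not to be pressed
- salt_shaker: glass salt shaker, 44 mm across, 90 mm high, loose, close to the right-hand side of the cooker; origin at the centre of its underside
- ramekin: white bowl with dark red spice, 109 mm across, 48 mm high, loose; origin at the centre of its underside
- spice_jar: spice jar with black cap, 45 mm across, 105 mm high, loose; origin at the centre of its underside
- sauce_tub: small yellow sauce tub with a green spoon in it, 58 x 68 mm, 80 mm high, loose; origin at the centre of its underside
- white_plate: white side plate, 200 mm across, 20 mm high, loose, front left; origin at the centre of its underside
- green_lid: green plastic tub lid lying flat, 70 mm across, 8 mm high, loose, front right; origin at the centre of its underside

How it is judged:
By the outcome, as a careful person would: the job done as asked, in the order asked, and still so for the second after the job is handed in, with the robot touching nothing.
It also fails if it takes over 48 s, if anything falls off the work surface, if the arm or the gripper's body presses on something with over 40 N, if the wrist force passes 120 N, or if a joint passes its speed limit or range.

### The arm

A 6-joint arm with a two-finger parallel gripper is mounted at the origin on a cart in front of the work surface, level with it; the furniture and walls round the work are solid. World frame = base frame: x ahead of the robot, y to its left, z up, the work surface at z = 0. Lengths are in m, angles in rad, forces in N, time in s.
With the tool pointing down it reaches from about 0.25 to 0.775 m from the base axis. Payload 4 kg.
Tool frame: the origin (TCP) lies at the centre of the arm's flange, where the gripper is bolted on; the fingertips stand 199 mm ahead of it and the grasp point (between the pads) lies 180 mm ahead of it (robot.tcp_to_tips is the z of the fingertips in the tool frame, in m); z points along the fingers, y is the line along which they close (so a half turn about z gives the same grasp; the last joint's range is limited). The gripper opens to 94 mm and grips with 3 to 60 N. Pads are 16 mm wide; open, the fingers measure 119 mm over their backs; the gripper's body (75 mm by 177 mm) begins 78 mm behind the grasp point.
Start: joints at [-1.398, 0.087, 1.371, -0, 1.684, -0.103], TCP at [0.15, -0.529, 0.405] pointing down, gripper open.
Joint ranges: [-3.1, 3.1], [-0.76, 2.03], [0.27, 2.55], [-1.08, 4.22], [0.17, 2.65], [-2.57, 2.57]. Speed limits (rad/s): [2.79, 2.79, 3.14, 3.14, 3.14, 3.14].

### API

Orientations are given as [roll, pitch, yaw] about the fixed x, y, z axes, in that order (R = Rz(yaw) Ry(pitch) Rx(roll)).
In Python, from bench import robot gives the robot as it stands.
- The arm moves only by the tool play_rows, never from a script. Its arguments are lists of equal length, an entry for each row: "translation": the shift along the tool's x, y, z scaled (see below), a list of three; "twist": the turn, a rotation vector about the tool's x, y, z scaled (see below), a list of three; "gripper": the opening, from -1 (shut) to 1 (fully open). A call has 1 to 8 rows; each row shifts and turns the commanded pose from where the row before left it, along the tool's axes as they then stand; what a row does not reach is not made up. The controller multiplies each number of a shift by 0.04 m and each number of a turn by 0.1 rad. A row lasts 1/10 s, in which the tool goes at most 50 mm and 8.59 degrees, less where a joint would pass 70% of its speed; a pose out of reach is approached as far as the arm can. A call with a number of a shift or a turn outside -1 to 1 is refused whole. A call with a gripper value outside its range is refused whole. The fingers move at their own pace and stop on an object; the grip force is fixed at half the most. Time passes only in rows, so rows that do not move let the fingers close. It gives the time, the measured TCP pose, the force, the opening and the grip force at its end, in the units of the state.
- robot.get_obs(): the state, without advancing time (a new reading comes with each control period).
- robot.snapshot(name): name is "scene" or "top" or "wrist"; returns the picture (384x512x3 uint8, red, green, blue); there is no depth.
- robot.camera_model(name): a dict with "camera_matrix" (3x3 intrinsics, pixels), "rvec" (rotation vector, rad) and "tvec" (3), from world to camera coordinates, as OpenCV has them. Camera axes: x right, y down, z forward; pixel columns grow to the right and rows downward; lengths in m; the calibration is good to about 2 mm. A picture is of the moment at which its call begins: read the wrist's pose just before it. camera_model takes no time and is no camera call; for the wrist camera it gives the pose at the moment of the call.
- robot.close_job(): hands the job in; it is judged then, once.
Trained networks look in the newest picture that a camera, given by its name, has taken for a name from the list of things; names that differ only in an ending like _2 or _b are one class to them, and where a whole thing is asked for, a point or a joint stands for the part that bears it (a point fixed in the world has none). Each returns a list of dicts, best first, with "score" (0 to 1); they miss things now and then, are a little off and sometimes report something else, mostly with a low value. They report only what shows in the picture. A call takes as long as a camera call.
- robot.recognise(name, camera): "centre" ([x, y, z] in m, in world coordinates, good to about 4 mm: the middle of the surface that is visible of it).
- robot.spot_point(name, camera): "centre" ([x, y, z] in m, in world coordinates, good to about 4 mm: a listed point, or the origin of a listed thing).
The state is a dict: "time": time; "joint_positions": joint angles; "qvel": joint speeds; "joint_torque": joint torques, N m; "tool_pos": TCP position; "ee_rot": TCP orientation; "wrist_force": force on the tool from outside, world axes, zero at the start; "wrist_torque": the same for the moment, N m; "width": finger opening in m; "finger_force": force on a finger pad.
Only numpy, scipy, OpenCV 4.12 (cv2) and the standard library are available. Lean on these libraries where they do the work, as an engineer would, in place of code of your own. Each camera call takes 0.05 s, during which the arm holds its last target. There are 200 camera calls.

## Working session

There is one attempt and no reset: what is moved stays moved. The work goes in short steps, Python scripts to look and compute and a tool call to move; the robot and the scene stay as the last step left them, time stands still between calls to the robot, and variables do not carry over. Pictures are saved under pics/ and viewed, at most 10 in all, crops included, and the job is handed in when it is done.

Besides the shell and the picture viewer there is one more tool, called after ">>>" by a JSON object that holds its "fn" and its "kwargs", one argument or row to a line. play_rows: Moves the arm, as the interface text tells. Its arguments: {"type":"object","properties":{"translation":{"type":"array","items":{"type":"array","items":{"type":"number","minimum":-1,"maximum":1}}},"twist":{"type":"array","items":{"type":"array","items":{"type":"number","minimum":-1,"maximum":1}}},"gripper":{"type":"array","items":{"type":"number"}}},"required":["translation","twist","gripper"]}

```bash
mkdir -p pics; python3 - <<'E'
from bench import robot
import cv2
o=robot.get_obs();print(o['time'],o['tool_pos'],o['ee_rot'],o['wrist_force'],o['width'])
for c in ('scene','top'):
    im=robot.snapshot(c);cv2.imwrite(f'pics/{c}0.png',im[:,:,::-1])
    for n in ['cooker','panel_mid','release_tab','lid_pad','lid_hinge','rocker_on','start_key','cancel_key','salt_shaker']:
        print(c,n,[(r['score'],[round(float(v),3) for v in r['centre']]) for r in robot.spot_point(n,c)[:2]])
print(robot.get_obs()['time'])
E
```

```text
0.0 [ 0.14975521 -0.52910524  0.40351921] [-3.13944016e+00 -2.19668549e-04  2.75794528e-01] [ 0.70385374 -0.55612344 -0.5445632 ] 0.09416589123981203
scene cooker [(0.85, [0.654, -0.069, 0.002])]
scene panel_mid [(0.97, [0.501, -0.07, 0.117])]
scene release_tab [(0.46, [0.504, -0.074, 0.132])]
scene lid_pad [(0.72, [0.646, -0.074, 0.304])]
scene lid_hinge [(0.61, [0.761, -0.075, 0.13])]
scene rocker_on [(0.42, [0.495, 0.019, 0.128])]
scene start_key [(0.5, [0.508, -0.071, 0.131]), (0.46, [0.495, -0.158, 0.126])]
scene cancel_key [(0.44, [0.502, -0.109, 0.122])]
scene salt_shaker [(0.63, [0.672, -0.267, 0.006])]
top cooker [(0.66, [0.652, -0.079, -0.001]), (0.36, [0.5, -0.071, 0.113])]
top panel_mid [(0.8, [0.5, -0.071, 0.111]), (0.36, [0.503, -0.071, 0.126])]
top release_tab [(0.42, [0.504, -0.07, 0.128])]
top lid_pad [(0.78, [0.653, -0.068, 0.3])]
top lid_hinge [(0.85, [0.765, -0.077, 0.135])]
top rocker_on [(0.42, [0.503, 0.016, 0.124])]
top start_key [(0.38, [0.494, -0.162, 0.119])]
top cancel_key [(0.59, [0.498, -0.112, 0.122])]
top salt_shaker [(0.67, [0.672, -0.267, -0.004]), (0.33, [0.495, -0.163, 0.12])]
1.0
```

View pics/scene0.png

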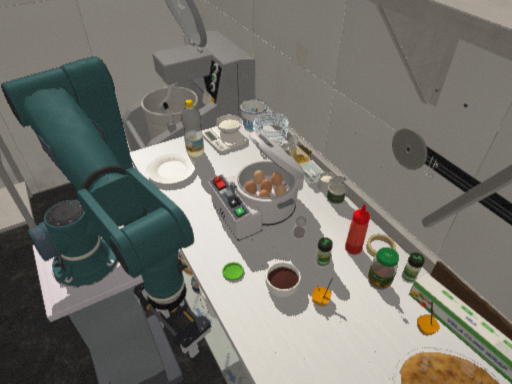

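View pics/top0.png

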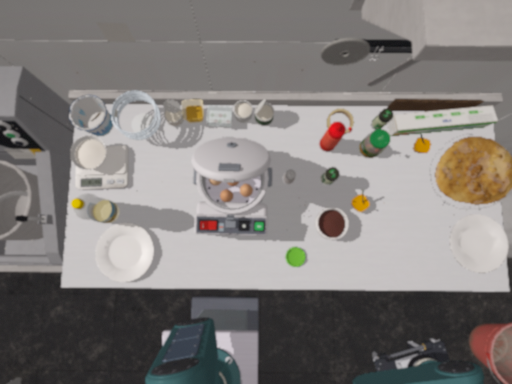

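The lid stands open with the cooker almost square to the world (yaw about -0.02). The console panel is at top-view pixels (200-268, 225) and the rocker is on its left. The network points agree with the given geometry: the pad should lie at about (0.647, -0.072, 0.301). I'll close the gripper, rise, and turn the yaw to 0.

>>> {"fn": "play_rows", "kwargs": {
  "translation": [
    [0,0,-0.92],
    [0,0,-0.92],
    [0,0,-0.92],
    [0,0,-0.92],
    [0.6,-0.55,0],
    [0.6,-0.55,0],
    [0.6,-0.55,0],
    [0.6,-0.55,0]
  ],
  "twist": [
    [0,0,0.69],
    [0,0,0.69],
    [0,0,0.69],
    [0,0,0.69],
    [0,0,0],
    [0,0,0],
    [0,0,0],
    [0,0,0]
  ],
  "gripper": [-1,-1,-1,-1,-1,-1,-1,-1]
}}

```text
time: 1.8
tool_pos: [0.2465, -0.4403, 0.552]
ee_rot: [3.141, -0.0, -0.001]
wrist_force: [1.1, -0.4, -0.4]
width: 0.0335
finger_force: 0.0
```

>>> {"fn": "play_rows", "kwargs": {
  "translation": [
    [0.62,-0.58,0],
    [0.62,-0.58,0],
    [0.62,-0.58,0],
    [0.62,-0.58,0],
    [0.62,-0.58,0],
    [0.62,-0.58,0],
    [0.62,-0.58,0],
    [0.62,-0.58,0]
  ],
  "twist": [
    [0,0,0],
    [0,0,0],
    [0,0,0],
    [0,0,0],
    [0,0,0],
    [0,0,0],
    [0,0,0],
    [0,0,0]
  ],
  "gripper": [-1,-1,-1,-1,-1,-1,-1,-1]
}}

```text
time: 2.6
tool_pos: [0.445, -0.2545, 0.552]
ee_rot: [3.141, -0.0, -0.0]
wrist_force: [-0.7, -0.2, 0.6]
width: 0.0003
finger_force: 0.0
```

>>> {"fn": "play_rows", "kwargs": {
  "translation": [
    [0.55,-0.54,0],
    [0.55,-0.54,0],
    [0.55,-0.54,0],
    [0.55,-0.54,0],
    [0.55,-0.54,0],
    [0.55,-0.54,0],
    [0,0,0],
    [0,0,0]
  ],
  "twist": [
    [0,0,0],
    [0,0,0],
    [0,0,0],
    [0,0,0],
    [0,0,0],
    [0,0,0],
    [0,0,0],
    [0,0,0]
  ],
  "gripper": [-1,-1,-1,-1,-1,-1,-1,-1]
}}

```text
time: 3.4
tool_pos: [0.5765, -0.1259, 0.5514]
ee_rot: [3.141, 0.001, 0.001]
wrist_force: [-0.2, -0.3, 0.3]
width: 0.0006
finger_force: 0.0
```

```bash
cat > h.py <<'E'
from bench import robot
import cv2,numpy as np
def look(names,pic,cams=('wrist',)):
    o=robot.get_obs();print(o['time'],o['tool_pos'].round(4),o['ee_rot'].round(3),o['wrist_force'].round(1),o['width'])
    for c in cams:
        cv2.imwrite(f'pics/{c}{pic}.png',robot.snapshot(c)[:,:,::-1])
        for n in names: print(c,n,[(r['score'],[round(float(v),3) for v in r['centre']]) for r in robot.spot_point(n,c)[:2]])
E
python3 -c "
from h import *
look(['lid_pad','panel_mid','rocker_on','start_key','cancel_key'],1)"
```

```text
3.4 [ 0.5765 -0.1259  0.5514] [3.141e+00 1.000e-03 1.000e-03] [-0.2 -0.3  0.3] 0.0006338532084098558
wrist lid_pad [(0.76, [0.648, -0.073, 0.299])]
wrist panel_mid [(0.85, [0.5, -0.071, 0.116]), (0.2, [0.648, -0.072, 0.3])]
wrist rocker_on [(0.78, [0.496, 0.017, 0.132])]
wrist start_key [(0.66, [0.4, -0.289, 0.001]), (0.65, [0.494, -0.161, 0.118])]
wrist cancel_key [(0.74, [0.5, -0.115, 0.121])]
```

>>> {"fn": "play_rows", "kwargs": {
  "translation": [
    [0.65,-0.44,0],
    [0.65,-0.44,0],
    [0.65,-0.44,0],
    [0,0,0.3],
    [0,0,0.3],
    [0,0,0.3],
    [0,0,0]
  ],
  "twist": [
    [0,0,0],
    [0,0,0],
    [0,0,0],
    [0,0,0],
    [0,0,0],
    [0,0,0],
    [0,0,0]
  ],
  "gripper": [-1,-1,-1,-1,-1,-1,-1]
}}

```text
time: 4.4
tool_pos: [0.6543, -0.0739, 0.5137]
ee_rot: [-3.141, 0.004, -0.001]
wrist_force: [0.3, -0.4, 0.5]
width: 0.0007
finger_force: 0.0
```

```bash
python3 -c "
from h import *
look(['lid_pad'],2,('wrist','scene'))"
```

```text
4.4 [ 0.6543 -0.0739  0.5137] [-3.141e+00  4.000e-03 -1.000e-03] [ 0.3 -0.4  0.5] 0.0006930361636889535
wrist lid_pad [(0.9, [0.65, -0.069, 0.302])]
scene lid_pad [(0.84, [0.644, -0.073, 0.307]), (0.6, [0.655, -0.074, 0.003])]
```

View pics/wrist2.png

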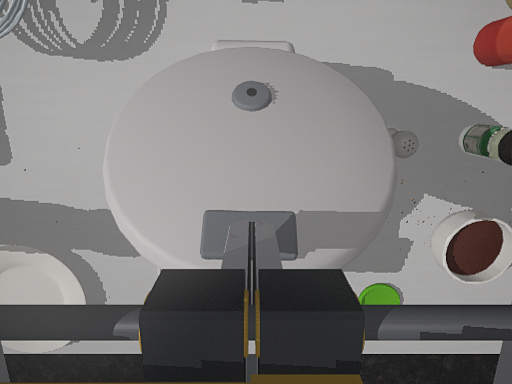

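The closed tips sit centred over the grey pad, at (250, 222) in the wrist image. Next I push it down along the pad's arc.

>>> {"fn": "play_rows", "kwargs": {
  "translation": [
    [0,0,0.34],
    [0,0,0],
    [-0.26,0,0.22],
    [-0.26,0,0.22],
    [-0.26,0,0.22],
    [-0.21,0,0.27],
    [-0.21,0,0.27],
    [-0.21,0,0.27]
  ],
  "twist": [
    [0,0,0],
    [0,0,0],
    [0,0,0],
    [0,0,0],
    [0,0,0],
    [0,0,0],
    [0,0,0],
    [0,0,0]
  ],
  "gripper": [-1,-1,-1,-1,-1,-1,-1,-1]
}}

```text
time: 5.4
tool_pos: [0.5978, -0.0731, 0.4454]
ee_rot: [3.142, -0.005, 0.0]
wrist_force: [2.6, -0.2, 1.3]
width: 0.0006
finger_force: 1.2
```

```bash
python3 -c "
from h import *
look(['lid_pad','panel_mid','lid_hinge'],3)"
```

```text
5.4 [ 0.5978 -0.0731  0.4454] [ 3.142 -0.005  0.   ] [ 2.6 -0.2  1.3] 0.0006043009312642904
wrist lid_pad []
wrist panel_mid []
wrist lid_hinge [(0.32, [0.493, -0.162, 0.117]), (0.29, [0.496, 0.013, 0.128])]
```

View pics/wrist3.png

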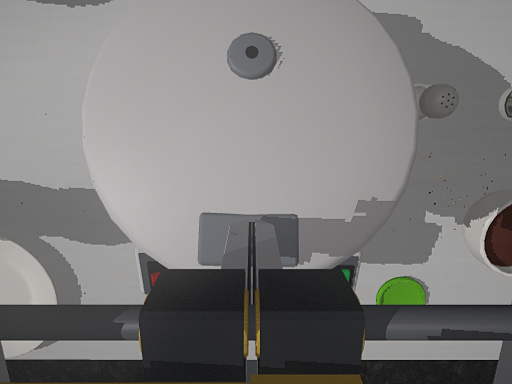

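The lid is following and the tips are still on the pad at (250, 225). I keep pushing.

>>> {"fn": "play_rows", "kwargs": {
  "translation": [
    [-0.1,0,0.25],
    [-0.1,0,0.25],
    [-0.1,0,0.25],
    [-0.1,0,0.25],
    [-0.08,0,0.24],
    [-0.08,0,0.24],
    [0,0,0]
  ],
  "twist": [
    [0,0,0],
    [0,0,0],
    [0,0,0],
    [0,0,0],
    [0,0,0],
    [0,0,0],
    [0,0,0]
  ],
  "gripper": [-1,-1,-1,-1,-1,-1,-1]
}}

```text
time: 6.3
tool_pos: [0.5752, -0.0734, 0.3822]
ee_rot: [-3.141, 0.002, -0.0]
wrist_force: [0.5, -0.0, 1.6]
width: 0.0006
finger_force: 0.9
```

>>> {"fn": "play_rows", "kwargs": {
  "translation": [
    [-0.03,0,0.13],
    [-0.03,0,0.13],
    [-0.02,0,0.13],
    [-0.02,0,0.13],
    [0,0,0]
  ],
  "twist": [
    [0,0,0],
    [0,0,0],
    [0,0,0],
    [0,0,0],
    [0,0,0]
  ],
  "gripper": [-1,-1,-1,-1,-1]
}}

```text
time: 6.8
tool_pos: [0.5713, -0.0732, 0.3664]
ee_rot: [3.141, -0.003, -0.0]
wrist_force: [-3.7, 0.6, 10.5]
width: 0.0008
finger_force: 5.1
```

>>> {"fn": "play_rows", "kwargs": {
  "translation": [
    [0,0,0.05],
    [0,0,0.05],
    [0,0,0]
  ],
  "twist": [
    [0,0,0],
    [0,0,0],
    [0,0,0]
  ],
  "gripper": [-1,-1,-1]
}}

```text
time: 7.1
tool_pos: [0.5709, -0.0731, 0.3657]
ee_rot: [3.14, -0.005, 0.0]
wrist_force: [-9.0, 1.4, 20.4]
width: 0.0003
finger_force: 10.4
```

The pad is firm at 20 N against the stop. I lift off and check whether it stays shut.

>>> {"fn": "play_rows", "kwargs": {
  "translation": [
    [0,0,-0.1],
    [0,0,-0.2],
    [0,0,-0.5],
    [0,0,-0.8],
    [-0.7,0,-0.5],
    [-0.8,0,0],
    [-0.8,0,0],
    [0,0,0]
  ],
  "twist": [
    [0,0,0],
    [0,0,0],
    [0,0,0],
    [0,0,0],
    [0,0,0],
    [0,0,0],
    [0,0,0],
    [0,0,0]
  ],
  "gripper": [-1,-1,-1,-1,-1,-1,-1,-1]
}}

```text
time: 7.9
tool_pos: [0.4772, -0.0731, 0.4432]
ee_rot: [-3.142, 0.001, -0.001]
wrist_force: [-0.3, -0.7, -0.2]
width: 0.001
finger_force: 0.0
```

```bash
python3 -c "
from h import *
look(['lid_pad','panel_mid','lid_hinge','rocker_on','start_key','cancel_key'],4,('wrist','top','scene'))"
```

```text
7.9 [ 0.4772 -0.0731  0.4432] [-3.142e+00  1.000e-03 -1.000e-03] [-0.3 -0.7 -0.2] 0.0009667109191724127
wrist lid_pad []
wrist panel_mid []
wrist lid_hinge [(0.43, [0.503, -0.069, 0.131])]
wrist rocker_on [(0.61, [0.496, 0.016, 0.132])]
wrist start_key [(0.57, [0.493, -0.162, 0.118])]
wrist cancel_key [(0.8, [0.495, -0.109, 0.118])]
top lid_pad [(0.61, [0.568, -0.069, 0.172])]
top panel_mid [(0.45, [0.41, 0.294, 0.001]), (0.41, [0.589, -0.507, 0.001])]
top lid_hinge [(0.9, [0.761, -0.073, 0.133])]
top rocker_on []
top start_key []
top cancel_key []
scene lid_pad [(0.76, [0.565, -0.071, 0.177]), (0.65, [0.589, -0.511, 0.002])]
scene panel_mid [(0.91, [0.502, -0.072, 0.119])]
scene lid_hinge [(0.93, [0.764, -0.07, 0.133])]
scene rocker_on [(0.49, [0.496, 0.018, 0.131])]
scene start_key [(0.4, [0.496, -0.158, 0.122]), (0.4, [0.589, -0.509, 0.002])]
scene cancel_key [(0.57, [0.412, 0.297, 0.003]), (0.45, [0.498, -0.111, 0.122])]
```

View pics/wrist4.png

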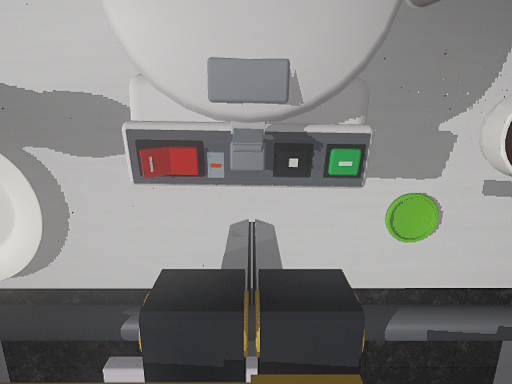

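The lid holds itself shut, with the pad at about z 0.17. The panel is clear in the picture: the rocker's white bar is at (151, 163), cancel at (293, 163) and start at (345, 163). I go over to the rocker with the tool tilted 0.2 rad, square to the panel.

>>> {"fn": "play_rows", "kwargs": {
  "translation": [
    [-0.17,-0.57,0],
    [-0.17,-0.57,0],
    [-0.17,-0.57,0],
    [-0.17,-0.57,0],
    [0,0,0],
    [0,0,0],
    [0,0,0]
  ],
  "twist": [
    [0,0,0],
    [0,0,0],
    [0,0,0],
    [0,0,0],
    [0,1,0],
    [0,1,0],
    [0,0,0]
  ],
  "gripper": [-1,-1,-1,-1,-1,-1,-1]
}}

```text
time: 9.65
tool_pos: [0.4514, 0.0182, 0.4439]
ee_rot: [3.141, -0.202, 0.0]
wrist_force: [-1.1, -0.2, 0.5]
width: 0.0007
finger_force: 0.0
```

>>> {"fn": "play_rows", "kwargs": {
  "translation": [
    [-0.15,0,0.72],
    [-0.15,0,0.72],
    [-0.15,0,0.72],
    [0,0,0],
    [0,0,0]
  ],
  "twist": [
    [0,0,0],
    [0,0,0],
    [0,0,0],
    [0,0,0],
    [0,0,0]
  ],
  "gripper": [-1,-1,-1,-1,-1]
}}

```text
time: 10.15
tool_pos: [0.452, 0.0178, 0.3554]
ee_rot: [-3.142, -0.198, -0.0]
wrist_force: [0.3, -0.1, 0.5]
width: 0.0003
finger_force: 0.0
```

```bash
python3 -c "
from h import *
look(['rocker_on','start_key'],5)"
```

```text
10.15 [0.452  0.0178 0.3554] [-3.142 -0.198 -0.   ] [ 0.3 -0.1  0.5] 0.0003474053427861443
wrist rocker_on [(0.71, [0.497, 0.014, 0.132])]
wrist start_key [(0.9, [0.491, -0.164, 0.117])]
```

View pics/wrist5.png

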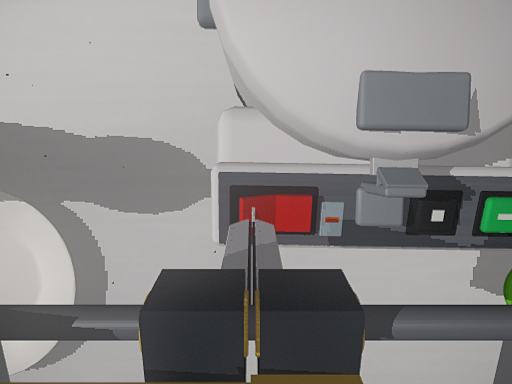

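The tip is right over the left half's white bar at (253, 212). I press down along the tool axis.

>>> {"fn": "play_rows", "kwargs": {
  "translation": [
    [0,-0.06,0.2],
    [0,0,0.2],
    [0,0,0.2],
    [0,0,0.15],
    [0,0,0.12],
    [0,0,0]
  ],
  "twist": [
    [0,0,0],
    [0,0,0],
    [0,0,0],
    [0,0,0],
    [0,0,0],
    [0,0,0]
  ],
  "gripper": [-1,-1,-1,-1,-1,-1]
}}

```text
time: 10.9
tool_pos: [0.4588, 0.0203, 0.3206]
ee_rot: [3.141, -0.199, -0.0]
wrist_force: [0.2, 0.6, 0.5]
width: 0.0005
finger_force: 0.0
```

>>> {"fn": "play_rows", "kwargs": {
  "translation": [
    [0,0,0.04],
    [0,0,0.04],
    [0,0,0]
  ],
  "twist": [
    [0,0,0],
    [0,0,0],
    [0,0,0]
  ],
  "gripper": [-1,-1,-1]
}}

```text
time: 11.2
tool_pos: [0.459, 0.0203, 0.3201]
ee_rot: [3.141, -0.2, -0.0]
wrist_force: [-6.5, 1.0, 11.4]
width: 0.0005
finger_force: 6.0
```

The rocker hit its stop with 11 N. I retreat and check it while moving over to the start key.

>>> {"fn": "play_rows", "kwargs": {
  "translation": [
    [0,0,-0.2],
    [0,0,-0.9],
    [0,0,-0.9],
    [-0.1,0.9,0],
    [0,0.9,0],
    [0,0.9,0],
    [0,0.9,0],
    [0,0.9,0]
  ],
  "twist": [
    [0,0,0],
    [0,0,0],
    [0,0,0],
    [0,0,0],
    [0,0,0],
    [0,0,0],
    [0,0,0],
    [0,0,0]
  ],
  "gripper": [-1,-1,-1,-1,-1,-1,-1,-1]
}}

```text
time: 12.0
tool_pos: [0.4392, -0.1611, 0.3956]
ee_rot: [3.141, -0.2, -0.0]
wrist_force: [-0.3, 0.3, -0.4]
width: 0.0003
finger_force: 0.0
```

>>> {"fn": "play_rows", "kwargs": {
  "translation": [
    [0,0,0.7],
    [0,0,0.3],
    [0,0,0]
  ],
  "twist": [
    [0,0,0],
    [0,0,0],
    [0,0,0]
  ],
  "gripper": [-1,-1,-1]
}}

```text
time: 12.3
tool_pos: [0.447, -0.1593, 0.3535]
ee_rot: [-3.139, -0.195, -0.001]
wrist_force: [0.2, 0.0, -0.5]
width: 0.0005
finger_force: 0.0
```

```bash
python3 -c "
from h import *
look(['rocker_on','start_key','cancel_key'],6)"
```

```text
12.3 [ 0.447  -0.1593  0.3535] [-3.139e+00 -1.950e-01 -1.000e-03] [ 0.2  0.  -0.5] 0.0005067425935232856
wrist rocker_on [(0.31, [0.495, -0.16, 0.118])]
wrist start_key [(0.85, [0.495, -0.16, 0.114])]
wrist cancel_key [(0.85, [0.497, -0.114, 0.12])]
```

View pics/wrist6.png

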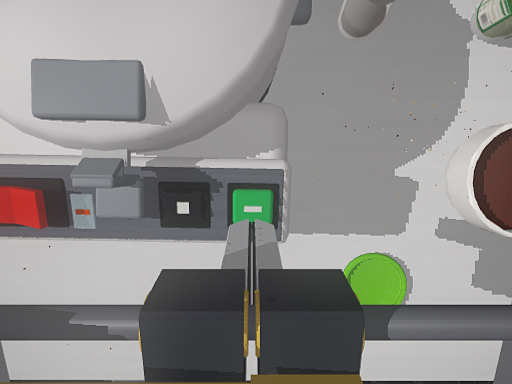

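The tip is aligned with the green key at (252, 208), and the rocker's right half now stands up, so the rocker is on. I press start.

>>> {"fn": "play_rows", "kwargs": {
  "translation": [
    [0,0.03,0.3],
    [0,0,0.3],
    [0,0,0.2],
    [0,0,0.1],
    [0,0,0.05],
    [0,0,0]
  ],
  "twist": [
    [0,0,0],
    [0,0,0],
    [0,0,0],
    [0,0,0],
    [0,0,0],
    [0,0,0]
  ],
  "gripper": [-1,-1,-1,-1,-1,-1]
}}

```text
time: 13.1
tool_pos: [0.455, -0.1609, 0.3188]
ee_rot: [-3.141, -0.199, -0.0]
wrist_force: [-0.1, 0.4, -0.1]
width: 0.0005
finger_force: 0.0
```

>>> {"fn": "play_rows", "kwargs": {
  "translation": [
    [0,0,0.05],
    [0,0,0.04],
    [0,0,0]
  ],
  "twist": [
    [0,0,0],
    [0,0,0],
    [0,0,0]
  ],
  "gripper": [-1,-1,-1]
}}

```text
time: 13.4
tool_pos: [0.4559, -0.161, 0.3162]
ee_rot: [3.141, -0.201, -0.0]
wrist_force: [-1.4, -0.1, 2.4]
width: 0.0004
finger_force: 1.1
```

Contact is made, with 4 mm of travel to go.

>>> {"fn": "play_rows", "kwargs": {
  "translation": [
    [0,0,0.05],
    [0,0,0.04],
    [0,0,0]
  ],
  "twist": [
    [0,0,0],
    [0,0,0],
    [0,0,0]
  ],
  "gripper": [-1,-1,-1]
}}

```text
time: 13.7
tool_pos: [0.4565, -0.161, 0.3133]
ee_rot: [3.141, -0.201, 0.0]
wrist_force: [-1.9, 0.2, 6.2]
width: 0.0006
finger_force: 3.4
```

>>> {"fn": "play_rows", "kwargs": {
  "translation": [
    [0,0,0.04],
    [0,0,0.02],
    [0,0,0]
  ],
  "twist": [
    [0,0,0],
    [0,0,0],
    [0,0,0]
  ],
  "gripper": [-1,-1,-1]
}}

```text
time: 14.0
tool_pos: [0.4566, -0.1609, 0.313]
ee_rot: [3.14, -0.201, 0.001]
wrist_force: [-10.2, 2.1, 15.1]
width: 0.0004
finger_force: 8.5
```

The key is at its stop with 15 N. I let go and back off.

>>> {"fn": "play_rows", "kwargs": {
  "translation": [
    [0,0,-0.15],
    [0,0,-0.3],
    [0,0,-0.9],
    [0,0,-0.9],
    [0,0,-0.9],
    [-0.8,0,-0.6],
    [-0.8,0,0],
    [0,0,0]
  ],
  "twist": [
    [0,0,0],
    [0,0,0],
    [0,0,0],
    [0,0,0],
    [0,0,0],
    [0,0,0],
    [0,0,0],
    [0,0,0]
  ],
  "gripper": [-1,-1,-1,-1,-1,-1,-1,-1]
}}

```text
time: 14.8
tool_pos: [0.3621, -0.1605, 0.4444]
ee_rot: [3.141, -0.2, -0.002]
wrist_force: [-0.0, -0.8, -0.5]
width: 0.0005
finger_force: 0.0
```

```bash
python3 -c "
from h import *
look(['lid_pad','cooker','rocker_on','start_key','cancel_key'],7,('wrist','scene'))"
```

```text
14.8 [ 0.3621 -0.1605  0.4444] [ 3.141e+00 -2.000e-01 -2.000e-03] [-0.  -0.8 -0.5] 0.0004936381237816118
wrist lid_pad [(0.81, [0.566, -0.07, 0.168]), (0.24, [0.502, -0.073, 0.13])]
wrist cooker [(0.43, [0.493, -0.162, 0.117])]
wrist rocker_on [(0.71, [0.5, 0.019, 0.125])]
wrist start_key [(0.95, [0.496, -0.163, 0.117])]
wrist cancel_key [(0.71, [0.5, -0.112, 0.118])]
scene lid_pad [(0.74, [0.563, -0.073, 0.173])]
scene cooker [(0.95, [0.653, -0.072, 0.003])]
scene rocker_on [(0.33, [0.764, -0.074, 0.134])]
scene start_key [(0.37, [0.495, -0.159, 0.124])]
scene cancel_key [(0.49, [0.501, -0.111, 0.119])]
```

View pics/wrist7.png

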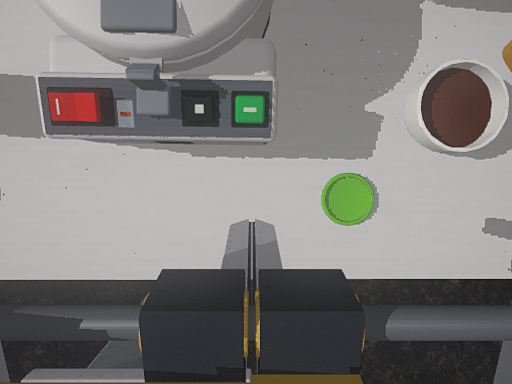

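The lid is shut, the rocker is on with its right half raised at (88, 105) and its on point 6 mm lower, and the start key is back out. The cooker hasn't moved and the tool touches nothing.

```bash
python3 -c "
from bench import robot
print(robot.close_job())"
```

```text
the job is handed in; nothing more can be done
None
```

The job is handed in at about 15 s: lid latched shut, mains rocker on, start key pressed fully in and released, cancel key untouched, and the cooker where it stood; the hand-in returned no verdict.

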